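# Free the transport locks of the colorimeter and slide its cell carriage home

## Task

The colorimeter's cell carriage is still held by its transport locks: some of the three push-push buttons on top are engaged and some already released, though all look alike. Feel each button with a light touch, click (gently, without hammering it) only the engaged ones so that all three are released, then slide the carriage by its upright grip all the way into the measuring head and let go. Leave the other things on the bench where they are.

Things in the scene. Friction and masses are not known exactly. Their poses are not given: they have to be found in the camera images.
- analyser: Cream colorimeter, housing 170 x 300 x 70 mm, fixed; origin: centre of underside; x away from the robot across the short side, y along the long side, z up. On top: three grey buttons in a row (x -50; y -120, -60, 0 mm), a carriage sliding along y at x +40 mm, and over its +y end the measuring head, a cream hood with a tunnel (72 x 100 mm, 59 mm above the housing top, y 50 to 150 mm).
- lock1: Button 1, at the row's -y end: grey round push-push cap, 26 mm diameter; this point: centre of its top face, z up, 22 mm above the housing (92 mm above the bench) when let go, be it engaged or released. Moves straight down. Engaged: 1.5 mm of light play (1 N), then a stiff spring (steps to 4 N, +0.3 N/mm). Released: about 9 mm of light play (1 to 1.5 N), then the stiff spring (6.5 N).
- lock2: Button 2, like button 1, mid-row; this point: centre of its top face. Clicking, for all three: pressed to the bottom (13.4 mm down if engaged, 15.4 mm if released; takes 8 to 9 N, then a hard stop) and let fully up, it changes from engaged to released or back again. A press of less than 11 mm changes nothing. Over 25 N breaks it.
- lock3: Button 3, like button 1, at the row's +y end (analyser y 0); this point: centre of its top face. Neighbouring buttons are 60 mm apart.
- grip (a point): Centre of the carriage's upright grip, a black plate 12 mm thick along analyser y, 36 mm wide along x, 36 mm tall; 28 mm above the housing top, 20 mm above the carriage's plate (which reaches 22 mm behind it, to -y). Can be pinched across its thickness or pushed from its -y side. The cell holder stands on the carriage 75 mm from it to +y, lower than the grip.
- carriage (a joint): Travel of the carriage along analyser +y, m: near 0 = outside, 0.060 = hard stop, fully in the measuring head. Free, it needs about 2 N; with any lock engaged it stops hard after 3 mm.
- beaker: Glass beaker, 84 mm wide, 110 mm tall, at the analyser's +y end, bystander; origin at the centre of its underside.
- cup_a: Clear plastic cup, 68 mm wide, 75 mm tall, bystander on the robot's side of the analyser; origin at the centre of its underside.
- cup_b: Clear plastic cup, 68 mm wide, 75 mm tall, bystander at the analyser's -y end; origin at the centre of its underside.
- jar: Red screw-top jar, 110 mm wide, 150 mm tall, bystander; origin at the centre of its underside.
- lidset: Grey calorimeter lid, 110 mm wide, with a stopper and a steel rod, 53 mm tall in all, bystander; origin at the centre of its underside.
- cellbox: White open tray with dividers, 75 x 130 x 35 mm, bystander beyond the analyser; origin at the centre of its underside.
- timer: White bench timer, 60 x 60 x 18 mm, lying on the analyser's housing beside button 3 towards +y, bystander; origin at the centre of its underside.

How it is judged:
At the end, for the whole second after the job is handed in: The carriage is at rest fully in the measuring head, within 3 mm of its end stop (travel over 57 mm), and let go (value of joint carriage above 0.057 m and velocity of joint carriage below 0.01 m/s); the robot touches nothing.
It fails at once if a button is pressed by the fingers with more than 25 N (contact force between any of lock1, lock2, lock3 and the fingers above 25 N).
It fails at once if a bystander is moved by more than 25 mm or tipped (distance of any of beaker, cup_a, cup_b, jar, lidset, cellbox, timer from where it was at the start of the episode above 0.025 m or angle between any of beaker, cup_a, cup_b, jar, lidset, cellbox, timer's own z axis and vertical above 0.35 rad).
It also fails if it takes over 61 s, if anything falls off the work surface, if the arm or the gripper's body presses on something with over 40 N, if the wrist force passes 120 N, or if a joint passes its speed limit or range.

## Robot

A 6-joint arm with a two-finger parallel gripper is mounted at the origin on the work surface. World frame = base frame: x ahead of the robot, y to its left, z up, the work surface at z = 0. Lengths are in m, angles in rad, forces in N, time in s.
With the tool pointing down it reaches from about 0.35 to 0.725 m from the base axis. Payload 6 kg.
Tool frame: the origin (TCP) lies at the very end of the fingers, on their centre line; the grasp point (between the pads) lies 19 mm behind it (tcp_to_grasp is the distance from the TCP to the grasp point, in m); z points along the fingers, y is the line along which they close (so a half turn about z gives the same grasp; the last joint's range is limited). The gripper opens to 85 mm and grips with 20 to 120 N. Pads are 22 mm wide; open, the fingers measure 114 mm over their backs; the gripper's body (76 mm by 85 mm) begins 54 mm behind the grasp point. The pads swing forward as they close: fully open they stand 13 mm farther back than shut.
Start: joints at [1.644, 0.04, 0.085, 0, -1.615, -0.334], TCP at [0.155, 0.58, 0.231] pointing down, gripper open.
Joint ranges: [-2.56, 2.56], [-1.29, 2.01], [-1.08, 1.49], [-3.29, 1.98], [-2.81, -0.18], [-2.99, 2.99]. Speed limits (rad/s): [2.57, 2.57, 3.01, 3.14, 3.14, 3.14].

## Interface

Orientations are given as [roll, pitch, yaw] about the fixed x, y, z axes, in that order (R = Rz(yaw) Ry(pitch) Rx(roll)).
In Python, from station import get_obs, get_image, camera_params, job_done, tcp_to_grasp gives the robot as it stands.
- The arm moves only by the tool drive_tool, never from a script. Its argument "increments" is a list that holds one entry, the list of rows, each a list of 7 numbers: the shift along the tool's x, y, z each as a share of 0.03 m, from -1 to 1, then the turn, a rotation vector about the tool's x, y, z each as a share of 30 degrees, from -1 to 1, then the opening, from -1 (shut) to 1 (fully open), so that 0 is half open. In form: [[[dx, dy, dz, ax, ay, az, claw], ...]]. A call has exactly 5 rows; each row shifts and turns the commanded pose from where the row before left it, along the tool's axes as they then stand; what a row does not reach is not made up. A row lasts 1/10 s, in which the tool goes at most 50 mm and 8.59 degrees, less where a joint would pass 70% of its speed; a pose out of reach is approached as far as the arm can. A call with a number of a shift or a turn outside -1 to 1 is refused whole. A call with a gripper value outside its range is refused whole. The fingers move at their own pace and stop on an object; "newtons" is the grip in N (left out, the last holds). Time passes only in rows, so rows that do not move let the fingers close, or fill a call up. It gives the time, the measured TCP pose, the force, the opening and the grip force at its end, in the units of the state.
- get_obs(): the state, without advancing time (a new reading comes with each control period).
- get_image(name): name is "side" or "top"; returns (picture, depth): 400x640x3 uint8, red, green, blue; 400x640 float32, m along the optical axis (not along the pixel's ray), 0 where there is no reading.
- camera_params(name): a dict with "fx", "fy", "cx", "cy" (pixels), "k1" (the pictures are not rectified: a ray, as slopes to the right and down, at radius r is drawn at 1 + k1 r^2 times it, then the intrinsics apply), "eye" and "orientation" of the camera in the world. Camera axes: x right, y down, z forward; pixel columns grow to the right and rows downward; lengths in m; the calibration is good to about 2 mm. A picture is of the moment at which its call begins. camera_params takes no time and is no camera call.
- job_done(): hands the job in; it is judged then, once.
The state is a dict: "time": time; "joint_positions": joint angles; "qvel": joint speeds; "joint_efforts": joint torques, N m; "tcp_pos": TCP position; "eef_rot": TCP orientation; "contact_force": force on the tool from outside, world axes, zero at the start; "ft_torque": the same for the moment, N m; "finger_gap": finger opening in m; "grasp_force": force on a finger pad.
Only numpy, scipy, OpenCV 4.12 (cv2) and the standard library are available. Lean on these libraries where they do the work, as an engineer would, in place of code of your own. Each camera call takes 0.05 s, during which the arm holds its last target. There are 200 camera calls.

## Working session

There is one attempt and no reset: what is moved stays moved. The work goes in short steps, Python scripts to look and compute and a tool call to move; the robot and the scene stay as the last step left them, time stands still between calls to the robot, and variables do not carry over. Pictures are saved under pics/ and viewed, at most 10 in all, crops included, and the job is handed in when it is done.

Besides the shell and the picture viewer there is one more tool, called as name(argument=value, ...), one argument or row to a line, values as JSON. drive_tool: Moves the arm, as the interface text tells. Shift numbers are shares of 0.03 m and turn numbers shares of 30 degrees, none past 1 either way. Its arguments: {"type":"object","properties":{"increments":{"type":"array","items":{"type":"array","items":{"type":"array","items":{"type":"number"}}}},"newtons":{"type":"number"}},"required":["increments"]}

```bash
mkdir -p pics; ls; python3 - <<'E'
from station import *
import cv2,numpy as np
np.set_printoptions(precision=4,suppress=True)
print(get_obs());print(tcp_to_grasp if not callable(tcp_to_grasp) else tcp_to_grasp())
for n in("top","side"):
    p,d=get_image(n);cv2.imwrite(f"pics/{n}0.png",p[:,:,::-1]);np.savez(f"{n}0.npz",p=p,d=d);print(n,camera_params(n))
E
```

```text
pics
{'time': 0.0, 'joint_positions': array([ 1.6437,  0.0408,  0.0838, -0.0005, -1.6155, -0.3337]), 'qvel': array([-0.0003, -0.0011, -0.0002, -0.0004,  0.    ,  0.0025]), 'joint_efforts': array([ -0.0008, -36.8201,  34.741 ,   6.9321,  -0.0054,  -0.    ]), 'tcp_pos': array([0.1545, 0.5794, 0.2303]), 'eef_rot': array([ 3.1398, -0.0001, -0.2608]), 'contact_force': array([ 0.4512, -0.057 ,  0.0449]), 'ft_torque': array([ 0.0491, -0.0011,  0.0183]), 'grasp_force': 0.0, 'finger_gap': 0.08559339398652586}
0.0187
top {'fx': 361.6459200034302, 'fy': 361.6459200034302, 'cx': 314.1804634153422, 'cy': 195.5199647831353, 'k1': -0.0006525766973502589, 'eye': array([0.5001, 0.0325, 1.0178]), 'orientation': array([-3.0373, -0.0256, -1.561 ])}
side {'fx': 451.93413678369376, 'fy': 451.93413678369376, 'cx': 317.45776565160907, 'cy': 204.3671819694303, 'k1': -0.11360662352666621, 'eye': array([ 0.5129, -0.6645,  0.7655]), 'orientation': array([-2.3448, -0.0008, -0.1438])}
```

View pics/top0.png

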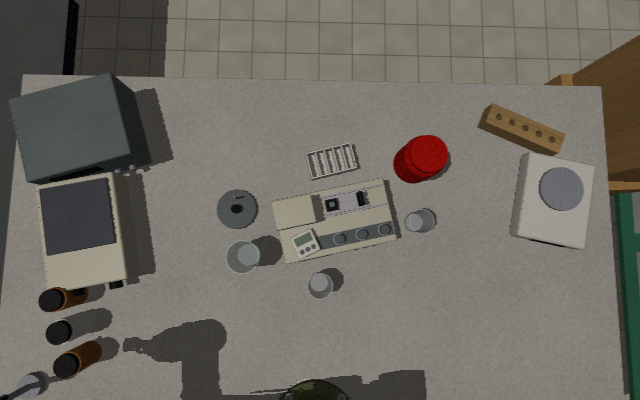

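View pics/side0.png

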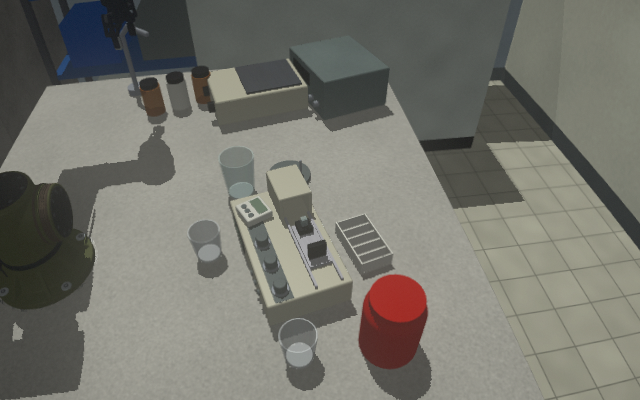

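The top view shows the analyser at about (335,220), with buttons 1, 2 and 3 near (385,229), (362,234) and (340,239), the grip near (362,199) and the hood at (297,212). The side view shows the same layout. Next I'll measure these from depth.

```bash
cat > h.py <<'E'
import numpy as np,cv2
from scipy.spatial.transform import Rotation as R
from station import *
np.set_printoptions(precision=4,suppress=True)
def cloud(n,d):
    c=camera_params(n);v,u=np.mgrid[:400,:640].astype(float)
    K=np.array([[c['fx'],0,c['cx']],[0,c['fy'],c['cy']],[0,0,1]])
    xy=cv2.undistortPoints(np.c_[u.ravel(),v.ravel()].reshape(-1,1,2),K,np.array([c['k1'],0,0,0]))[:,0]
    P=np.c_[xy,np.ones(len(xy))]*d.reshape(-1,1)
    W=P@R.from_euler('xyz',c['orientation']).as_matrix().T+c['eye']
    W[d.ravel()==0]=np.nan
    return W.reshape(400,640,3)
E
python3 - <<'E'
from h import *
for n in("top","side"):
    f=np.load(n+"0.npz");p=f['p'];W=cloud(n,f['d'])
    z=W[...,2];box=(W[...,0]>.3)&(W[...,0]<.62)&(W[...,1]>-.2)&(W[...,1]<.2)
    print(n,'bench z',np.nanmedian(z[box&(z<.02)]))
    m=(box&(abs(z-.07)<.006)).astype(np.uint8)
    k,l,s,_=cv2.connectedComponentsWithStats(m);i=1+np.argmax(s[1:,4])
    q=W[l==i]; r=cv2.minAreaRect((q[:,:2]*1000).astype(np.float32));print('housing z',np.median(q[:,2]),r)
    m=(box&(abs(z-.092)<.006)).astype(np.uint8)
    k,l,s,c=cv2.connectedComponentsWithStats(m)
    for i in range(1,k):
        if s[i,4]>25: q=W[l==i];print('z92',c[i],s[i,4],(q.min(0)+q.max(0))/2,q.max(0)-q.min(0))
    m=(box&(abs(z-.116)<.006)&(p.max(2)<80)).astype(np.uint8)
    k,l,s,c=cv2.connectedComponentsWithStats(m)
    for i in range(1,k):
        if s[i,4]>8: q=W[l==i];print('z116',c[i],s[i,4],(q.min(0)+q.max(0))/2,q.max(0)-q.min(0))
f=[cv2.resize(np.load(n+"0.npz")['p'][a:a+120,b:b+160,::-1],(640,480),interpolation=2)[:, :] for n,a,b in(("top",160,260),("side",180,225))]
cv2.imwrite('pics/z.png',cv2.resize(np.hstack(f),(800,300)))
E
```

```text
top bench z 4.497511753154271e-05
housing z 0.06998256598977226 ((536.103759765625, -45.70550537109375), (169.74383544921875, 300.02294921875), 12.527043342590332)
z92 [331.4737 204.5351] 114 [ 0.5747 -0.0352  0.0921] [0.0337 0.0339 0.0086]
z92 [384.8816 228.6447] 76 [ 0.5146 -0.1723  0.0906] [0.0231 0.0228 0.0085]
z92 [305.3025 243.6324] 476 [0.4747 0.0305 0.0897] [0.0735 0.0742 0.0074]
z92 [362.3846 233.6923] 78 [ 0.5012 -0.1152  0.0912] [0.023  0.024  0.0089]
z92 [339.525  238.6375] 80 [ 0.4879 -0.0561  0.091 ] [0.023  0.0233 0.0083]
z116 [361.1692 197.4923] 65 [ 0.5914 -0.108   0.1138] [0.0332 0.0155 0.0055]
side bench z 6.932634486755962e-06
housing z 0.06995092432673045 ((536.7423095703125, -46.072845458984375), (170.4838409423828, 303.1143798828125), 12.708695411682129)
z92 [238.0079 170.9286] 126 [0.4442 0.1612 0.092 ] [0.076  0.035  0.0119]
z92 [275.2456 201.9123] 57 [0.5235 0.0501 0.092 ] [0.0282 0.0936 0.0117]
z92 [253.0611 208.5306] 507 [0.4749 0.0295 0.0889] [0.076  0.0757 0.0059]
z92 [307.375  202.1562] 32 [0.5918 0.0345 0.0915] [0.0135 0.0348 0.0109]
z92 [303.5533 226.3333] 150 [ 0.5757 -0.037   0.0918] [0.0334 0.0375 0.0114]
z92 [261.2727 237.9727] 110 [ 0.4877 -0.0586  0.0902] [0.0241 0.0239 0.0081]
z92 [316.8077 253.1154] 78 [ 0.5927 -0.1151  0.092 ] [0.0357 0.01   0.012 ]
z92 [269.7881 260.0254] 118 [ 0.5013 -0.1167  0.0903] [0.0236 0.0245 0.0085]
z92 [279.424 283.904] 125 [ 0.5146 -0.1747  0.0906] [0.0243 0.0239 0.0085]
z116 [316.5306 244.3265] 98 [ 0.5918 -0.1101  0.1131] [0.0336 0.0186 0.0059]
```

View pics/z.png

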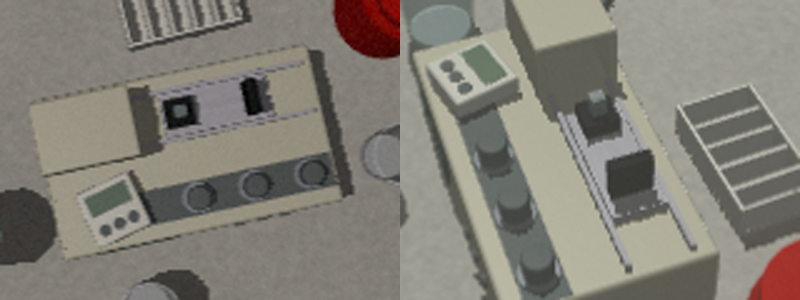

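The zoom confirms the layout. The analyser is centred at (0.536,-0.046) with a yaw of about 0.223. Lock3 is at (0.4875,-0.057), and the grip's local y is about -74 mm. I'll turn the tool so its axes line up with the analyser (tool x = local x, tool y = local -y).

drive_tool(
  increments=[
    [[0,0,0,0,0,-0.185,-1],[0,0,0,0,0,-0.185,-1],[0,0,0,0,0,-0.185,-1],[0,0,0,0,0,-0.185,-1],[0,0,0,0,0,-0.185,-1]],
  ],
  newtons=20,
)

```text
time: 0.6
tcp_pos: [0.1546, 0.5795, 0.2306]
eef_rot: [3.141, 0.0, 0.228]
contact_force: [-0.6, 0.4, -0.5]
finger_gap: 0.0123
grasp_force: 0.0
```

drive_tool(
  increments=[
    [[0.25,0.95,0,0,0,0,-1],[0.25,0.95,0,0,0,0,-1],[0.25,0.95,0,0,0,0,-1],[0.25,0.95,0,0,0,0,-1],[0.25,0.95,0,0,0,0,-1]],
  ],
)

```text
time: 1.1
tcp_pos: [0.2232, 0.4478, 0.2308]
eef_rot: [3.141, 0.0, 0.224]
contact_force: [0.4, -0.2, -0.5]
finger_gap: 0.0002
grasp_force: 0.0
```

drive_tool(
  increments=[
    [[0.25,0.95,0,0,0,0,-1],[0.25,0.95,0,0,0,0,-1],[0.25,0.95,0,0,0,0,-1],[0.25,0.95,0,0,0,0,-1],[0.25,0.95,0,0,0,0,-1]],
  ],
)

```text
time: 1.6
tcp_pos: [0.2912, 0.3172, 0.231]
eef_rot: [3.141, 0.0, 0.224]
contact_force: [1.5, 1.0, -0.2]
finger_gap: -0.0
grasp_force: 0.0
```

drive_tool(
  increments=[
    [[0.25,0.95,0,0,0,0,-1],[0.25,0.95,0,0,0,0,-1],[0.25,0.95,0,0,0,0,-1],[0.25,0.95,0,0,0,0,-1],[0.25,0.95,0,0,0,0,-1]],
  ],
)

```text
time: 2.1
tcp_pos: [0.3593, 0.1866, 0.2311]
eef_rot: [-3.142, 0.0, 0.224]
contact_force: [-0.5, -0.3, -0.3]
finger_gap: -0.0001
grasp_force: 0.0
```

drive_tool(
  increments=[
    [[0.25,0.95,0,0,0,0,-1],[0.25,0.95,0,0,0,0,-1],[0.25,0.95,0,0,0,0,-1],[0.25,0.95,0,0,0,0,-1],[0,0,0,0,0,0,-1]],
  ],
)

```text
time: 2.6
tcp_pos: [0.4143, 0.0809, 0.2309]
eef_rot: [3.141, 0.001, 0.22]
contact_force: [-0.6, -0.2, -0.1]
finger_gap: -0.0002
grasp_force: 0.0
```

drive_tool(
  increments=[
    [[0.272,1,0,0,0,0,-1],[0.272,1,0,0,0,0,-1],[0.272,1,0,0,0,0,-1],[0.272,1,0,0,0,0,-1],[0.272,1,0,0,0,0,-1]],
  ],
)

```text
time: 3.1
tcp_pos: [0.487, -0.0547, 0.231]
eef_rot: [-3.141, 0.0, 0.224]
contact_force: [0.6, 1.2, -1.2]
finger_gap: -0.0
grasp_force: 0.0
```

drive_tool(
  increments=[
    [[0,0,1,0,0,0,-1],[0,0,1,0,0,0,-1],[0,0,1,0,0,0,-1],[0,0,1,0,0,0,-1],[0,0,0.2,0,0,0,-1]],
  ],
)

```text
time: 3.6
tcp_pos: [0.4844, -0.0537, 0.1012]
eef_rot: [-3.14, 0.007, 0.224]
contact_force: [-0.3, -0.1, -0.1]
finger_gap: 0.0002
grasp_force: 0.0
```

drive_tool(
  increments=[
    [[0,0,0.1,0,0,0,-1],[0,0,0,0,0,0,-1],[0,0,0,0,0,0,-1],[0,0,0,0,0,0,-1],[0,0,0,0,0,0,-1]],
  ],
)

```text
time: 4.1
tcp_pos: [0.4871, -0.0539, 0.1032]
eef_rot: [3.141, -0.001, 0.224]
contact_force: [0.3, 0.0, -1.0]
finger_gap: 0.0002
grasp_force: 0.0
```

```bash
python3 - <<'E'
from h import *
o=get_obs();print(o['tcp_pos'],o['contact_force'],o['eef_rot'])
p,d=get_image("side");cv2.imwrite('pics/a.png',cv2.resize(p[140:320,180:420,::-1],(800,600)))
E
```

```text
[ 0.4871 -0.0539  0.1032] [ 0.3044  0.0391 -1.0054] [ 3.1415 -0.0013  0.2236]
```

View pics/a.png

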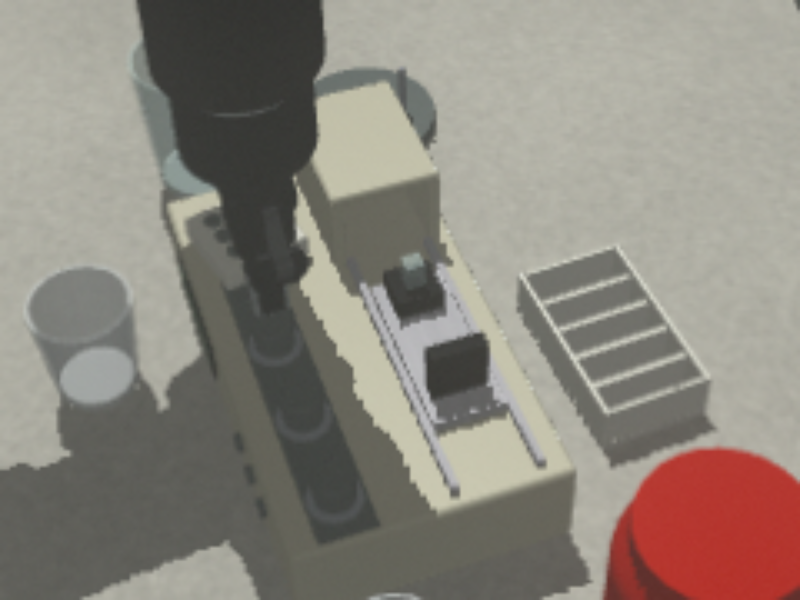

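The closed fingers are right above button 3, at about (270,320) in the crop, and clear of the timer. I'll feel it to a depth of about 4.5 mm.

drive_tool(
  increments=[
    [[0,0.08,0.2,0,0,0,-1],[0,0,0.17,0,0,0,-1],[0,0,0.15,0,0,0,-1],[0,0,0,0,0,0,-1],[0,0,0,0,0,0,-1]],
  ],
)

```text
time: 4.65
tcp_pos: [0.487, -0.0564, 0.0866]
eef_rot: [3.141, 0.001, 0.224]
contact_force: [-0.9, 0.4, 0.9]
finger_gap: 0.0002
grasp_force: 0.5
```

drive_tool(
  increments=[
    [[0,0,0,0,0,0,-1],[0,0,0,0,0,0,-1],[0,0,0,0,0,0,-1],[0,0,0,0,0,0,-1],[0,0,0,0,0,0,-1]],
  ],
)

```text
time: 5.15
tcp_pos: [0.4873, -0.0563, 0.0868]
eef_rot: [3.141, -0.0, 0.224]
contact_force: [-0.0, -0.3, 1.9]
finger_gap: 0.0002
grasp_force: 0.5
```

Button 3 gives about 1.5 N at 5 mm, so it's released. I'll feel button 2 the same way.

drive_tool(
  increments=[
    [[0,0,-0.55,0,0,0,-1],[0,1,0,0,0,0,-1],[0,1,0,0,0,0,-1],[0,0,0,0,0,0,-1],[0,0,0,0,0,0,-1]],
  ],
)

```text
time: 5.65
tcp_pos: [0.5004, -0.1152, 0.1028]
eef_rot: [-3.141, 0.001, 0.222]
contact_force: [0.5, 0.4, -0.2]
finger_gap: 0.0001
grasp_force: 0.0
```

drive_tool(
  increments=[
    [[0,0,0.2,0,0,0,-1],[0,0,0.17,0,0,0,-1],[0,0,0.15,0,0,0,-1],[0,0,0,0,0,0,-1],[0,0,0,0,0,0,-1]],
  ],
)

```text
time: 6.15
tcp_pos: [0.5006, -0.1143, 0.0881]
eef_rot: [-3.142, -0.0, 0.224]
contact_force: [-2.2, 3.6, 4.6]
finger_gap: 0.0001
grasp_force: 2.3
```

drive_tool(
  increments=[
    [[0,0,0,0,0,0,-1],[0,0,0,0,0,0,-1],[0,0,0,0,0,0,-1],[0,0,0,0,0,0,-1],[0,0,0,0,0,0,-1]],
  ],
)

```text
time: 6.65
tcp_pos: [0.5008, -0.1147, 0.0878]
eef_rot: [3.142, -0.001, 0.224]
contact_force: [-0.3, 3.7, 4.1]
finger_gap: 0.0
grasp_force: 2.4
```

Button 2 gives about 4.5 N at 4 mm, so it's engaged. I'll press it down in small steps.

drive_tool(
  increments=[
    [[0,0,0.1,0,0,0,-1],[0,0,0.1,0,0,0,-1],[0,0,0.07,0,0,0,-1],[0,0,0,0,0,0,-1],[0,0,0,0,0,0,-1]],
  ],
)

```text
time: 7.15
tcp_pos: [0.501, -0.115, 0.0802]
eef_rot: [3.141, -0.001, 0.224]
contact_force: [-1.9, 3.9, 7.6]
finger_gap: -0.0001
grasp_force: 3.5
```

drive_tool(
  increments=[
    [[0,0,0.05,0,0,0,-1],[0,0,0.05,0,0,0,-1],[0,0,0,0,0,0,-1],[0,0,0,0,0,0,-1],[0,0,0,0,0,0,-1]],
  ],
)

```text
time: 7.65
tcp_pos: [0.501, -0.115, 0.0776]
eef_rot: [3.141, -0.001, 0.224]
contact_force: [-2.2, 3.9, 9.6]
finger_gap: 0.0002
grasp_force: 4.4
```

drive_tool(
  increments=[
    [[0,0,0.05,0,0,0,-1],[0,0,0,0,0,0,-1],[0,0,0,0,0,0,-1],[0,0,0,0,0,0,-1],[0,0,0,0,0,0,-1]],
  ],
)

```text
time: 8.15
tcp_pos: [0.501, -0.115, 0.0758]
eef_rot: [3.141, -0.001, 0.224]
contact_force: [-0.6, 3.1, 6.1]
finger_gap: -0.0001
grasp_force: 3.4
```

The force dropped, which suggests it clicked. I'll let it fully up and feel it again.

drive_tool(
  increments=[
    [[0,0,-0.2,0,0,0,-1],[0,0,-0.3,0,0,0,-1],[0,0,-0.4,0,0,0,-1],[0,0,0,0,0,0,-1],[0,0,0,0,0,0,-1]],
  ],
)

```text
time: 8.65
tcp_pos: [0.5004, -0.1149, 0.1019]
eef_rot: [-3.141, 0.0, 0.223]
contact_force: [0.6, 0.9, 0.4]
finger_gap: -0.0004
grasp_force: 0.0
```

drive_tool(
  increments=[
    [[0,0,0.2,0,0,0,-1],[0,0,0.17,0,0,0,-1],[0,0,0.15,0,0,0,-1],[0,0,0,0,0,0,-1],[0,0,0,0,0,0,-1]],
  ],
)

```text
time: 9.15
tcp_pos: [0.5003, -0.1149, 0.0862]
eef_rot: [3.141, 0.001, 0.224]
contact_force: [-0.4, -0.9, 1.1]
finger_gap: 0.0001
grasp_force: 0.5
```

drive_tool(
  increments=[
    [[0,0,0,0,0,0,-1],[0,0,0,0,0,0,-1],[0,0,0,0,0,0,-1],[0,0,0,0,0,0,-1],[0,0,0,0,0,0,-1]],
  ],
)

```text
time: 9.65
tcp_pos: [0.5006, -0.1149, 0.0865]
eef_rot: [3.141, -0.0, 0.223]
contact_force: [-0.7, -0.6, 0.5]
finger_gap: 0.0001
grasp_force: 0.5
```

Button 2 is now released. Next is button 1.

drive_tool(
  increments=[
    [[0,0,-0.55,0,0,0,-1],[0,1,0,0,0,0,-1],[0,1,0,0,0,0,-1],[0,0,0,0,0,0,-1],[0,0,0,0,0,0,-1]],
  ],
)

```text
time: 10.15
tcp_pos: [0.5137, -0.1736, 0.1024]
eef_rot: [-3.141, 0.001, 0.222]
contact_force: [-0.5, -0.4, -0.9]
finger_gap: -0.0002
grasp_force: 0.0
```

drive_tool(
  increments=[
    [[0,0,0.2,0,0,0,-1],[0,0,0.17,0,0,0,-1],[0,0,0.15,0,0,0,-1],[0,0,0,0,0,0,-1],[0,0,0,0,0,0,-1]],
  ],
)

```text
time: 10.65
tcp_pos: [0.5138, -0.1731, 0.0874]
eef_rot: [3.141, 0.0, 0.224]
contact_force: [0.1, 0.8, 1.2]
finger_gap: 0.0002
grasp_force: 0.5
```

drive_tool(
  increments=[
    [[0,0,0,0,0,0,-1],[0,0,0,0,0,0,-1],[0,0,0,0,0,0,-1],[0,0,0,0,0,0,-1],[0,0,0,0,0,0,-1]],
  ],
)

```text
time: 11.15
tcp_pos: [0.514, -0.1733, 0.0874]
eef_rot: [3.141, -0.0, 0.224]
contact_force: [0.3, 0.6, 1.3]
finger_gap: -0.0005
grasp_force: 0.5
```

Button 1 is released as well, so all three are now free. I'll raise the tool, go behind the grip at local (40,-120) and come down.

drive_tool(
  increments=[
    [[0,0,-0.8,0,0,0,-1],[0,0,-0.8,0,0,0,-1],[1,0,0,0,0,0,-1],[1,0,0,0,0,0,-1],[1,0,0,0,0,0,-1]],
  ],
)

```text
time: 11.65
tcp_pos: [0.6026, -0.1533, 0.1355]
eef_rot: [3.141, -0.0, 0.223]
contact_force: [0.1, -0.9, 0.5]
finger_gap: 0.0001
grasp_force: 0.0
```

drive_tool(
  increments=[
    [[0,0,0.5,0,0,0,-1],[0,0,0.5,0,0,0,-1],[0,0,0.4,0,0,0,-1],[0,0,0,0,0,0,-1],[0,0,0,0,0,0,-1]],
  ],
)

```text
time: 12.15
tcp_pos: [0.6011, -0.1538, 0.0935]
eef_rot: [3.141, 0.0, 0.223]
contact_force: [0.1, -0.3, 0.2]
finger_gap: -0.0002
grasp_force: 0.0
```

drive_tool(
  increments=[
    [[0,-0.2,0,0,0,0,-1],[0,-0.2,0,0,0,0,-1],[0,-0.2,0,0,0,0,-1],[0,-0.2,0,0,0,0,-1],[0,-0.2,0,0,0,0,-1]],
  ],
)

```text
time: 12.65
tcp_pos: [0.595, -0.1238, 0.0937]
eef_rot: [3.141, -0.001, 0.224]
contact_force: [0.8, -2.8, -0.2]
finger_gap: -0.0003
grasp_force: 1.2
```

Contact is made at 2.8 N, so the carriage is moving. I'll push on.

drive_tool(
  increments=[
    [[0,-0.2,0,0,0,0,-1],[0,-0.2,0,0,0,0,-1],[0,-0.2,0,0,0,0,-1],[0,-0.2,0,0,0,0,-1],[0,-0.2,0,0,0,0,-1]],
  ],
)

```text
time: 13.15
tcp_pos: [0.5884, -0.0945, 0.0937]
eef_rot: [3.141, -0.001, 0.224]
contact_force: [1.3, -2.5, 1.3]
finger_gap: -0.0002
grasp_force: 1.3
```

drive_tool(
  increments=[
    [[0,-0.15,0,0,0,0,-1],[0,-0.15,0,0,0,0,-1],[0,-0.1,0,0,0,0,-1],[0,-0.1,0,0,0,0,-1],[0,-0.1,0,0,0,0,-1]],
  ],
)

```text
time: 13.65
tcp_pos: [0.5843, -0.0771, 0.0933]
eef_rot: [3.141, -0.0, 0.223]
contact_force: [2.0, -1.7, 2.3]
finger_gap: -0.0001
grasp_force: 1.1
```

drive_tool(
  increments=[
    [[0,-0.08,0,0,0,0,-1],[0,-0.08,0,0,0,0,-1],[0,-0.08,0,0,0,0,-1],[0,-0.06,0,0,0,0,-1],[0,0,0,0,0,0,-1]],
  ],
)

```text
time: 14.15
tcp_pos: [0.5828, -0.0708, 0.0934]
eef_rot: [3.137, -0.0, 0.222]
contact_force: [6.5, -12.0, -1.7]
finger_gap: 0.0002
grasp_force: 6.4
```

drive_tool(
  increments=[
    [[0,-0.06,0,0,0,0,-1],[0,-0.06,0,0,0,0,-1],[0,0,0,0,0,0,-1],[0,0,0,0,0,0,-1],[0,0,0,0,0,0,-1]],
  ],
)

```text
time: 14.65
tcp_pos: [0.5827, -0.0705, 0.0936]
eef_rot: [3.133, -0.001, 0.22]
contact_force: [12.1, -24.4, -5.9]
finger_gap: -0.0003
grasp_force: 13.1
```

It hit the hard stop, since force climbed to 24 N without motion. I'll back off, lift clear and check with the cameras.

drive_tool(
  increments=[
    [[0,0.2,0,0,0,0,-1],[0,0.4,0,0,0,0,-1],[0,0.5,0,0,0,0,-1],[0,0.5,0,0,0,0,-1],[0,0,-0.5,0,0,0,-1]],
  ],
)

```text
time: 15.15
tcp_pos: [0.591, -0.1134, 0.1059]
eef_rot: [-3.14, 0.005, 0.222]
contact_force: [0.2, 0.0, -1.0]
finger_gap: 0.0001
grasp_force: 0.0
```

drive_tool(
  increments=[
    [[0,0,-1,0,0,0,-1],[0,0,-1,0,0,0,-1],[-1,0,-1,0,0,0,-1],[-1,0,-1,0,0,0,-1],[-1,0,-1,0,0,0,-1]],
  ],
)

```text
time: 15.65
tcp_pos: [0.5033, -0.1321, 0.2604]
eef_rot: [3.141, -0.001, 0.224]
contact_force: [-0.1, 0.9, 1.5]
finger_gap: -0.0001
grasp_force: 0.0
```

drive_tool(
  increments=[
    [[-1,1,0,0,0,0,-1],[-1,1,0,0,0,0,-1],[-1,1,0,0,0,0,-1],[-1,0,0,0,0,0,-1],[0,0,0,0,0,0,-1]],
  ],
)

```text
time: 16.15
tcp_pos: [0.4052, -0.2477, 0.2605]
eef_rot: [3.14, -0.003, 0.221]
contact_force: [-0.2, 0.3, 0.4]
finger_gap: -0.0
grasp_force: 0.0
```

```bash
python3 - <<'E'
from h import *
for n in("side","top"):
    p,d=get_image(n);W=cloud(n,d);cv2.imwrite(f'pics/{n}1.png',p[:,:,::-1])
    z=W[...,2];m=(W[...,0]>.54)&(W[...,0]<.63)&(W[...,1]>-.15)&(W[...,1]<.02)
    m=(m&(abs(z-.113)<.005)&(p.max(2)<80)).astype(np.uint8)
    k,l,s,c=cv2.connectedComponentsWithStats(m)
    for i in range(1,k):
        if s[i,4]>8:
            q=W[l==i];g=(q.min(0)+q.max(0))/2;r=g[:2]-[.5363,-.0458];print(n,c[i],s[i,4],g,'ly',-.2215*r[0]+.975*r[1])
E
```

```text
side [305.7216 223.7216] 97 [ 0.5791 -0.0543  0.1124] ly -0.017730450935935338
top [338.5507 202.5652] 69 [ 0.5781 -0.0513  0.1127] ly -0.014606432119462819
```

View pics/side1.png

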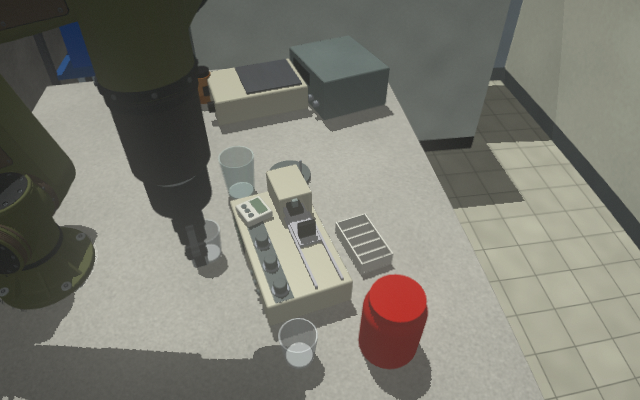

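The side view shows the carriage in the head, with the grip at (306,224) close to the hood, the bystanders where they were and the arm clear. The grip moved about 58 mm in both views and the hard stop was felt, so I'm handing it in.

```bash
python3 -c "
from station import *
print(job_done())"
```

```text
the job is handed in; nothing more can be done
None
```

I handed the job in: only button 2 was engaged and I clicked it free, then pushed the carriage to its hard stop in the measuring head and backed the arm clear; the cameras put its travel at about 58 mm (57 mm needed, good to about 2 mm), and no verdict came back.

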